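# Close and hold the analyser's access panel

## Task

Close up the analyser's fluidics unit for its leak test: first slide the transport-lock grip on the front deck to its left-hand end stop (left as seen from the robot), then turn the winged quarter-turn fastener on the panel clockwise about a quarter turn until the slot along its wing lines up with the two marks on the panel. Only then press the sprung panel fully down against its frame and keep it held there: the program finishes while the gripper is still holding the panel shut, with the fastener still lined up and the lock still at its stop. Do not knock over or push away the other things on and around the unit.

Things in the scene. Friction and masses are not known exactly. Their poses are not given: they have to be found in the camera images.
- module: The fluidics unit: a low white housing 300 (x) x 370 (y) x 90 mm high, fixed to the table. Origin: centre of its underside. Its x axis points from its front towards its hinge side (away from the robot), y to its left, z up; it can be turned up to 0.35 rad either way. Its flat top deck is 90 mm above the table; the panel covers a bay in the middle of it and the lock is on the front deck.
- lock_grip (a point): Transport-lock grip: an upright plain grey block, 16 mm thick (unit's y) x 26 mm (unit's x) x 36 mm high, on a track along the unit's y on the front deck. This point is on its centre line, 14 mm below its top and 29 mm above the deck; axes as the unit's. The grip block's underside is 7 mm above the deck (a 22 x 24 mm foot is under it); low end stops (10 mm high) stand on the track.
- lock (a joint): Travel of the lock grip along the unit's +y (to the left seen from the robot), 0 to 0.088 m; 0.088 is at the left-hand end stop, where it has to go. About 2 N of friction; it stays where it is left.
- fastener_grip (a point): Quarter-turn fastener on the panel: an upright dark steel wing 12 mm thick x 36 mm long x 32 mm high on a flat 38 mm wide, 4 mm high disc, with a light line (the slot) along its top. This point is on its turning axis, 10 mm below the wing's top and 26 mm above the panel's surface. Its y axis runs along the wing, its x axis across the thickness, its z axis along the turning axis (square to the panel, so it leans with the panel).
- fastener (a joint): Turn of the fastener relative to the panel, clockwise seen from above is positive: at 0 the wing lies along the unit's y, at 1.571 rad it lies along the unit's x, in line with the two short dark marks on the panel in front of and behind it: aligned. It starts at 0.1 to 0.45. It can be turned past the marks (to 2.0), has no detent, and stays where it is left (friction 0.06 N m).
- panel (a joint): Hinge angle of the access panel (plain aluminium sheet cover, 160 mm from hinge to front edge, 190 mm wide, 8 mm thick; hinge line along the unit's y at the underside of its far edge). 0 is shut against the frame (mechanical stop), larger is front edge up; it starts 0.10 to 0.16 rad open. A spring opens it again to about 0.10 rad when let go; about 7 N down at the press point brings it shut.
- panel_press (a point): A clear flat spot on the panel's top surface near its front edge, a good place to press: 135 mm from the hinge line, 50 mm to the right (unit's -y) of the panel's middle and 8 mm above its underside. Its axes are the panel's: z square to the panel (tilts with it), x towards the hinge. With the panel shut this point is at (-0.035, -0.050, 0.099) m in the unit's frame.
- screwdriver: Screwdriver with grey handle, 160 mm long, lying on the unit's right-hand deck; leave alone.
- vial: Small amber glass vial, 26 mm wide, 50 mm high, standing on the unit's far left corner; leave alone. Origin at its underside.
- flask: White plastic bottle, 64 mm wide, 160 mm high, on the table to the left of the unit; leave alone. Origin at its underside.
- beaker: Clear plastic beaker, 70 mm wide, 90 mm high, on the table to the left of the unit; leave alone. Origin at its underside.
- jar: White jar, 60 mm wide, 75 mm high, on the table to the right of the unit; leave alone. Origin at its underside.
- tip_box: Grey pipette-tip box with a clear lid, 85 x 120 x 60 mm, on the table to the right of the unit; leave alone. Origin at its underside.
- tube_rack: White rack 90 x 200 mm with capped sample tubes, 93 mm high, on the table left of the unit; leave alone. Origin at its underside.

How it is judged:
By the outcome, as a careful person would: the job done as asked, in the order asked, and still so for the second after the job is handed in, while the arm keeps its last pose, push and grip.
It also fails if it takes over 58 s, if anything falls off the work surface, if the arm or the gripper's body presses on something with over 40 N, if the wrist force passes 120 N, or if a joint passes its speed limit or range.

## Robot

A 6-joint arm with a two-finger parallel gripper is mounted at the origin on the work surface. World frame = base frame: x ahead of the robot, y to its left, z up, the work surface at z = 0. Lengths are in mm, angles in rad, forces in N, time in s.
With the tool pointing down it reaches from about 350 to 850 mm from the base axis. Payload 8.1 kg.
Tool frame: the origin (TCP) lies midway between the tips of the shut fingers; the grasp point (between the pads) lies 19 mm behind it; y points along the fingers, x is the direction in which the jaws open and shut, and the axes are right-handed (so a half turn about y gives the same grasp; the last joint's range is limited). The gripper opens to 85 mm and grips with 20 to 120 N. Pads are 22 mm wide; open, the fingers measure 114 mm over their backs; the gripper's body (76 mm by 85 mm) begins 54 mm behind the grasp point. The pads swing forward as they close: fully open they stand 13 mm farther back than shut.
Start: joints at [-1.425, 0.13, 1.488, -0, 1.523, -0.085], TCP at [137.274, -584.09, 231.292] pointing down, gripper open.
Joint ranges: [-2.96, 2.96], [-0.89, 2.26], [0.02, 2.5], [-1.34, 4.48], [0, 2.73], [-2.66, 2.66]. Speed limits (rad/s): [2.39, 2.39, 2.79, 3.14, 3.14, 3.14].

## Interface

Orientations are given as a unit quaternion [w, x, y, z].
In Python, from bench import arm, gripper_to, solve_ik, vision, spotter gives the robot as it stands. The module is installed in compiled form; this text tells all that it offers. Calls block until the motion is done:
- arm.move_ptp(position, orientation): joint-space move of the TCP to a pose.
- arm.move_straight(position, rate=150, attitude=None): straight line of the TCP; attitude=None keeps the orientation; rate is the mean speed in mm/s.
- arm.move_joints(angles): joint-space move.
- gripper_to(opening, squeeze=None): finger opening in mm; squeeze is the grip in N (None keeps the last); returns when the fingers have stopped.
- arm.pause(seconds).
- solve_ik(position, orientation): joint angles nearest the present ones, or None.
- arm.state(): the state.
- vision.read_camera(name): name is "scene" or "top" or "wrist"; returns a dict with "image" (400x640x3 uint8, blue, green, red), "fovy" (degrees; the focal length in pixels is half the picture's height over the tangent of half this angle, whatever the lens; pixels are square), "cx", "cy" (the principal point, pixels), "position" and "attitude" of the camera in the world; the wrist camera has in their place "T_tool_cam" (4x4, takes a point from camera to tool coordinates, whose origin is the TCP and whose axes are the tool frame's). Camera axes: x right, y up, looking along -z (the intrinsics and any distortion apply to the point x, -y, -z); pixel columns grow to the right and rows downward; lengths in mm; the calibration is good to about 2 mm. The wrist camera is an equidistant fisheye: a pixel r from the principal point sees the ray r / f radians off the axis. A picture is of the moment at which its call begins: read the wrist's pose just before it. There is no depth.
A pose or a line that the arm cannot do raises arm.PlanningError and nothing moves.
- arm.hand_in(): hands the job in, once; it reports no verdict.
Trained networks look in a picture, given as the dict that the camera call returned (one of the last four; its "shot" number tells which), for a name from the list of things; names that differ only in an ending like _2 or _b are one class to them, and where a whole thing is asked for, a point or a joint stands for the part that bears it (a point fixed in the world has none). Each returns a list of dicts, best first, with "p" (0 to 1); they miss things now and then, are a little off and sometimes report something else, mostly with a low value. They report only what shows in the picture. A call takes as long as a camera call.
- spotter.boxes_of(picture, name): "xyz" ([x, y, z] in mm, in world coordinates, good to about 4 mm: the middle of the surface that is visible of it).
The state is a dict: "clock": time; "q": joint angles; "qd": joint speeds; "tau": joint torques, N m; "tool_pos": TCP position; "tcp_rot": TCP orientation; "ft_force": force on the tool from outside, world axes, zero at the start; "torque": the same for the moment, N m; "width": finger opening in mm.
Only numpy, scipy, OpenCV 4.12 (cv2) and the standard library are available. Lean on these libraries where they do the work, as an engineer would, in place of code of your own. Each camera call takes 0.05 s, during which the arm holds its last target.

## Working session

There is one attempt and no reset: what is moved stays moved. The work goes in short steps, each a Python script; the robot and the scene stay as the last script left them, time stands still between calls to the robot, and variables do not carry over. Pictures are saved under pics/ and viewed, and the job is handed in when it is done.

```bash
mkdir -p pics
python3 - <<'E'
from bench import arm, gripper_to, solve_ik, vision, spotter
import cv2
s=arm.state(); print(s)
for n in ["scene","top"]:
    p=vision.read_camera(n); cv2.imwrite(f"pics/{n}0.png",p["image"])
    print(n,{k:v for k,v in p.items() if k!="image"})
    for t in ["module","lock_grip","fastener_grip","panel","panel_press","screwdriver","vial","flask","beaker","jar","tip_box","tube_rack"]:
        r=spotter.boxes_of(p,t); print(t,[( [round(float(v)) for v in a["xyz"]],round(float(a["p"]),2)) for a in r[:3]])
print(arm.state()["clock"])
E
```

```text
{'clock': 0.0, 'q': array([-1.42542573e+00,  1.31148497e-01,  1.48932311e+00,  2.04632711e-05,
        1.52297543e+00, -8.53691150e-02]), 'qd': array([ 9.08654087e-04, -8.93750698e-04,  2.66244875e-04, -4.50990881e-05,
       -1.25178272e-04,  1.30480176e-03]), 'tau': array([-1.79344101e-03, -5.69402182e+01, -5.00554955e+01, -3.93965574e-04,
        1.44792034e-02, -7.51290077e-05]), 'tool_pos': array([ 137.1845077 , -583.5329009 ,  230.22792137]), 'tcp_rot': array([ 0.55468747, -0.55377799,  0.43959152, -0.43864684]), 'ft_force': array([-0.50806178, -0.35158947, -0.16911074]), 'torque': array([ 0.05195446,  0.03391958, -0.00268654]), 'width': 85.39422926211768}
scene {'fovy': 53.57820950361627, 'cx': 317.53486260620457, 'cy': 198.62314926382282, 'position': array([1053.68414167,  686.80504077,  638.39677895]), 'attitude': array([0.30102249, 0.1510966 , 0.43553674, 0.83478322]), 'shot': 1}
module [([659, 165, 88], 0.66), ([645, -28, 110], 0.36)]
lock_grip [([558, 357, 89], 0.72), ([516, 36, 116], 0.47)]
fastener_grip [([585, 144, 132], 0.72), ([580, -171, 62], 0.51)]
panel [([632, 12
[... 378 characters left out ...]
848070375433, 'position': array([ 394.1811758 ,   82.79425088, 1191.90035018]), 'attitude': array([ 0.71333812,  0.0537135 , -0.04960333, -0.69699577]), 'shot': 2}
module [([593, 102, 87], 0.87)]
lock_grip [([623, 108, 109], 0.7), ([510, 34, 135], 0.63)]
fastener_grip [([569, 142, 139], 0.74)]
panel [([620, 112, 109], 0.71)]
panel_press [([621, 109, 110], 0.9)]
screwdriver [([633, -33, 111], 0.91)]
vial [([431, 321, 40], 0.68), ([670, 280, 143], 0.62)]
flask [([532, 330, 114], 0.91), ([429, 322, 39], 0.67), ([622, 109, 111], 0.58)]
beaker [([432, 321, 41], 0.96), ([564, -179, 76], 0.17)]
jar [([562, -176, 78], 0.57), ([623, 108, 108], 0.35)]
tip_box [([712, -164, 62], 0.83)]
tube_rack []
1.3
```

View pics/scene0.png

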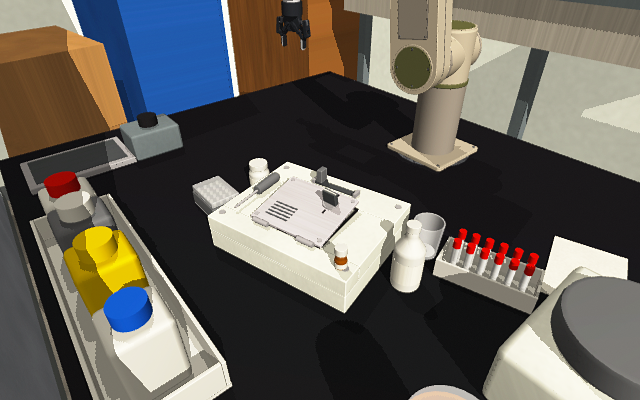

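View pics/top0.png

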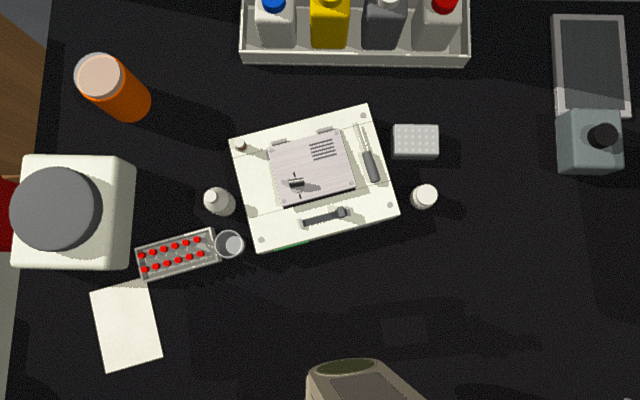

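The top view shows the unit with deck corners at about (229,140), (368,103), (400,215) and (257,252). The fastener is near (297,183) and the lock grip near (343,212). I'll enlarge it.

```bash
cat > h.py <<'E'
from bench import arm, gripper_to, solve_ik, vision, spotter
import numpy as np, cv2
from scipy.spatial.transform import Rotation as R
def rot(q): return R.from_quat([q[1],q[2],q[3],q[0]])
def quat(r):
    x=r.as_quat(); return [x[3],x[0],x[1],x[2]]
def foc(p): return 200/np.tan(np.radians(p["fovy"])/2)
def back(p,u,v,z):
    f=foc(p); d=np.array([(u-p["cx"])/f,-(v-p["cy"])/f,-1.]); d=rot(p["attitude"]).apply(d)
    c=np.array(p["position"]); return c+d*(z-c[2])/d[2]
def proj(p,X):
    c=rot(p["attitude"]).inv().apply(np.asarray(X)-p["position"]); f=foc(p)
    return np.stack([p["cx"]+f*c[...,0]/-c[...,2],p["cy"]-f*c[...,1]/-c[...,2]],-1)
E
python3 - <<'E'
from h import *
p=vision.read_camera("top")
cr=p["image"][90:265,215:415]; cv2.imwrite("pics/topc.png",cv2.resize(cr,None,fx=4,fy=3.4285*4/3.4285/1*0.857,interpolation=cv2.INTER_CUBIC))
for uv in [(229,140),(368,103),(400,215),(257,252)]: print(back(p,*uv,90))
p=vision.read_camera("scene")
cr=p["image"][155:315,205:415]; cv2.imwrite("pics/scenec.png",cv2.resize(cr,None,fx=3.7,fy=3.7,interpolation=cv2.INTER_CUBIC))
E
```

```text
[692.07718445 316.6085922   90.        ]
[797.9105535  -35.89784668  90.        ]
[ 510.55341181 -116.99378461   90.        ]
[411.443615   233.28554351  90.        ]
```

View pics/topc.png

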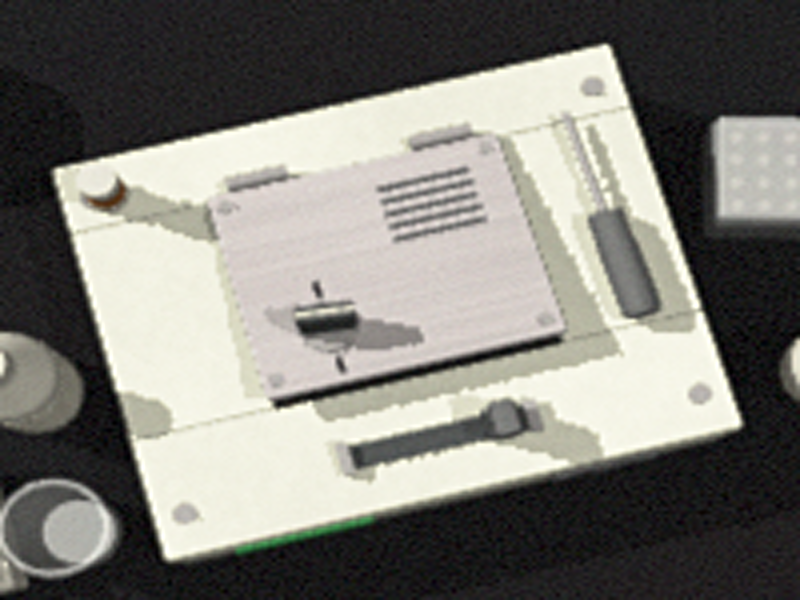

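View pics/scenec.png

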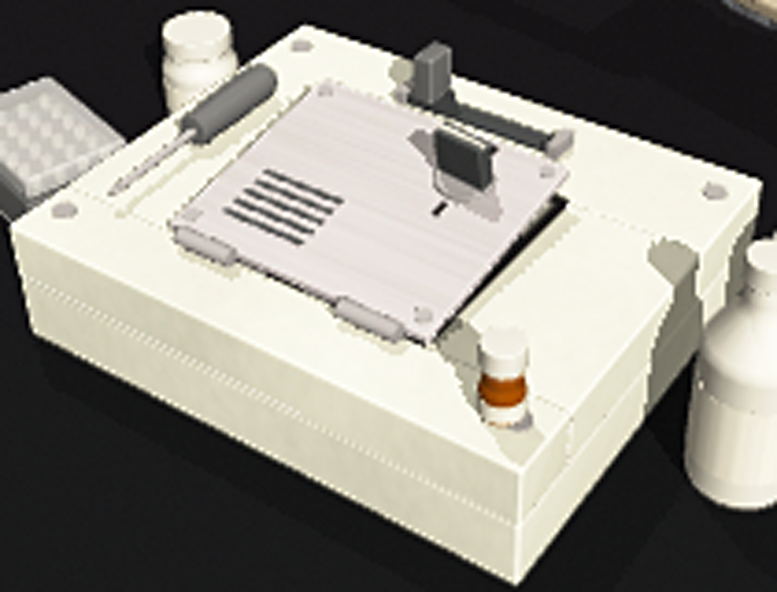

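```bash
cat > fit.py <<'E'
from h import *
from scipy.optimize import least_squares
T=vision.read_camera("top"); S=vision.read_camera("scene")
def t(x,y): return [215+(x+.5)/4-.5, 90+(y+.5)/3.428-.5]
def s(x,y): return [205+(x+.5)/3.7-.5, 155+(y+.5)/3.7-.5]
cor=np.array([[150,185,90],[150,-185,90],[-150,-185,90],[-150,185,90.]])
tp=np.array([t(53,170),t(610,43),t(742,428),t(166,560)])
sp=np.array([s(521,467),s(14,227),s(307,25),s(761,183)])
def M(v): return R.from_euler('z',v[2]),np.array([v[0],v[1],0])
def W(v,X): r,o=M(v); return r.apply(X)+o
def res(v,w=(1,1)):
    P=W(v,cor); return np.r_[w[0]*(proj(T,P)-tp).ravel(),w[1]*(proj(S,P)-sp).ravel()]
if __name__=="__main__":
    for w in [(1,1),(1,0),(0,1)]:
        o=least_squares(res,[600,100,-.28],args=(w,)); print(w,o.x,np.round(o.fun,1))
    v=least_squares(res,[600,100,-.28]).x
    def tri(a,b):
        f=lambda X:np.r_[proj(T,X)-a,proj(S,X)-b]
        o=least_squares(f,[580,100,120.]); r,c=M(v); return r.inv().apply(o.x-c),o.x,np.round(o.fun,1)
    print("lock top",tri(t(506,412),s(434,50)))
    print("wing top mid",tri(t(325,306),s(466,141)))
    print("wing L",tri(t(295,309),s(496,152)))
    print("wing R",tri(t(355,304),s(436,130)))
    print("stopL",tri(t(345,452),s(563,140)))
    print("mark far",tri(t(317,288),s(438,209)))
    print("panel FL",tri(t(276,395),s(567,180)), "FR", tri(t(565,333),s(316,83)))
E
python3 fit.py
```

```text
(1, 1) [6.02457658e+02 1.01581515e+02 2.86150008e-01] [-0.7 -0.1 -0.   0.5  0.4  0.4 -0.6  1.1  0.   1.4 -2.2 -0.9 -0.6 -0.9
  0.7 -0.9]
(1, 0) [6.03770738e+02 1.00997433e+02 2.86495810e-01] [-0.5 -0.5  0.2  0.   0.6 -0.1 -0.3  0.5 -0.   0.  -0.  -0.  -0.  -0.
  0.  -0. ]
(0, 1) [6.01189756e+02 1.01788613e+02 2.85088909e-01] [-0.   0.  -0.   0.   0.   0.  -0.   0.   0.5  1.2 -1.6 -1.2 -0.1 -1.
  1.1 -1. ]
lock top (array([-105.14002212,  -40.72130636,  134.96684815]), array([513.08690468,  32.83911569, 134.96684815]), array([-0.7,  0.8, -1.1, -0.1]))
wing top mid (array([ -8.19854572,  45.82851977, 148.72369151]), array([581.65688577, 143.23241232, 148.72369151]), array([-1.3,  1.2, -1.6, -0.2]))
wing L (array([ -6.77089288,  65.51979484, 149.30650791]), array([577.46841024, 162.52596511, 149.30650791]), array([-2. ,  1.9, -2.5, -0.3]))
wing R (array([ -9.99843497,  25.92857321, 147.94138897]), array([585.5471607 , 123.63360533, 147.94138897]), array([-0.5,  0.5, -0.6, -0.1]))
stopL (array([-104.13892804,   60.26587832,  100.23364017]), array([485.54255994, 130.00249732, 100.23364017]), array([-1. ,  0.9, -1.4, -0.1]))
mark far (array([ 14.58133029,  44.39086531, 111.51851029]), array([603.91627291, 148.28308416, 111.51851029]), array([-0.2,  0.2, -0.3, -0. ]))
panel FL (array([-54.86113947,  90.68595685, 109.77109095]), array([524.23020127, 173.09481719, 109.77109095]), array([-1.1,  1. , -1.4, -0.1])) FR (array([-55.27190428, -96.64602112, 114.82502262]), array([576.71262881,  -6.73575167, 114.82502262]), array([ 0.7, -0.8,  1.1,  0.2]))
```

```bash
cat >> h.py <<'E'
U=np.array([602.9,101.4,0]); YAW=0.286
RU=R.from_euler('z',YAW)
def w(x,y,z): return RU.apply([x,y,z])+U
def tool(ang,axis=None,tilt=0.0,flip=False):
    """jaw dir at ang (unit frame, ccw from unit x) ; approach -z, panel tilt about unit y"""
    a=ang+(np.pi if flip else 0)
    X=np.array([np.cos(a),np.sin(a),0]);Y=np.array([0,0,-1.]);Z=np.cross(X,Y)
    m=R.from_matrix(np.stack([X,Y,Z],1))
    # panel open by tilt: normal leans to +x: rotate about +y by tilt
    return quat(RU*R.from_euler('y',tilt)*m)
def wback(p,st,u,v,z):
    f=200/np.tan(np.radians(p["fovy"])/2); dx,dy=u-p["cx"],v-p["cy"]; r=np.hypot(dx,dy); th=r/f
    d=np.array([np.sin(th)*dx/r,-np.sin(th)*dy/r,-np.cos(th)])
    A=np.array(p["T_tool_cam"]); rt=rot(st["tcp_rot"])
    c=rt.apply(A[:3,3])+st["tool_pos"]; d=rt.apply(A[:3,:3]@d)
    return c+d*(z-c[2])/d[2]
def wproj(p,st,X):
    f=200/np.tan(np.radians(p["fovy"])/2)
    A=np.array(p["T_tool_cam"]); rt=rot(st["tcp_rot"])
    x=rt.inv().apply(np.asarray(X)-st["tool_pos"]); c=A[:3,:3].T@(x-A[:3,3]); c=c*[1,-1,-1]
    r=np.hypot(c[0],c[1]); th=np.arctan2(r,c[2]); return np.array([p["cx"]+f*th*c[0]/r,p["cy"]+f*th*c[1]/r])
def unit(X): return RU.inv().apply(np.asarray(X)-U)
E
python3 - <<'E'
from h import *
h=np.pi/2
for fl in (0,1):
    print(fl,"lock",[None if q is None else np.round(q,2) for q in [solve_ik(w(-104,y,z),tool(h,flip=fl)) for y,z in [(-41,280),(-41,106),(47,106)]]])
    print(fl,"fast",[None if q is None else np.round(q,2) for q in [solve_ik(w(-14,46,120),tool(a,tilt=.12,flip=fl)) for a in [-.1,-.45,-1.57]]])
    print(fl,"press",[None if q is None else np.round(q,2) for q in [solve_ik(w(-35,-50,99),tool(a,flip=fl)) for a in [-h]]])
E
```

```text
0 lock [array([-0.04, -0.11,  1.65, -0.  ,  1.61, -1.89]), array([-0.04,  0.  ,  1.86, -0.  ,  1.28, -1.89]), array([ 0.13, -0.03,  1.89, -0.  ,  1.28, -1.72])]
0 fast [array([ 0.16,  0.31,  1.5 , -0.01,  1.46, -0.02]), array([ 0.16,  0.31,  1.5 , -0.01,  1.46,  0.33]), array([ 0.16,  0.31,  1.5 , -0.01,  1.46,  1.45])]
0 press [array([-0.01,  0.19,  1.67, -0.  ,  1.28,  1.27])]
1 lock [array([-0.04, -0.11,  1.65, -0.  ,  1.61,  1.25]), array([-0.04,  0.  ,  1.86, -0.  ,  1.28,  1.25]), array([ 0.13, -0.03,  1.89, -0.  ,  1.28,  1.42])]
1 fast [None, None, array([ 0.16,  0.31,  1.5 , -0.01,  1.46, -1.69])]
1 press [array([-0.01,  0.19,  1.67, -0.  ,  1.28, -1.87])]
```

Run:
```python
from h import *
arm.move_ptp(w(-110,-10,270),tool(np.pi/2,flip=1))
st=arm.state(); p=vision.read_camera("wrist"); cv2.imwrite("pics/w1.png",p["image"]); print(st["clock"],st["tool_pos"],{k:v for k,v in p.items() if k!="image"})
import pickle; pickle.dump((p,st),open("w1.pkl","wb"))
for n in ["lock_grip","fastener_grip","panel"]: print(n,[(np.round(unit(a["xyz"])),round(float(a["p"]),2)) for a in spotter.boxes_of(p,n)[:2]])
for c in [(150,185),(150,-185),(-150,-185),(-150,185)]: print(wproj(p,st,w(*c,90)))
```

```text
4.1167 [500.31529477  60.05318594 269.91406848] {'fovy': 65.70646984690485, 'cx': 322.80282292483616, 'cy': 205.20370375560282, 'T_tool_cam': array([[ 9.99999971e-01,  2.37837228e-04, -3.39296636e-05,
         3.26496000e-01],
       [-9.63893540e-05,  2.67827036e-01, -9.63467005e-01,
        -1.42424154e+02],
       [-2.20061041e-04,  9.63466980e-01,  2.67827051e-01,
         6.76731116e+01],
       [ 0.00000000e+00,  0.00000000e+00,  0.00000000e+00,
         1.00000000e+00]]), 'shot': 7}
lock_grip [(array([-102.,  -33.,  128.]), 0.95), (array([-24.,   2.,  90.]), 0.67)]
fastener_grip [(array([-25.,   1.,  92.]), 0.59), (array([-19.,  45., 136.]), 0.56)]
panel [(array([ 11.,  -2., 114.]), 0.81)]
[157.08774609 -23.82187114]
[471.83394042 -28.3004918 ]
[469.40387497 219.59185918]
[160.68995792 219.71939506]
```

View pics/w1.png

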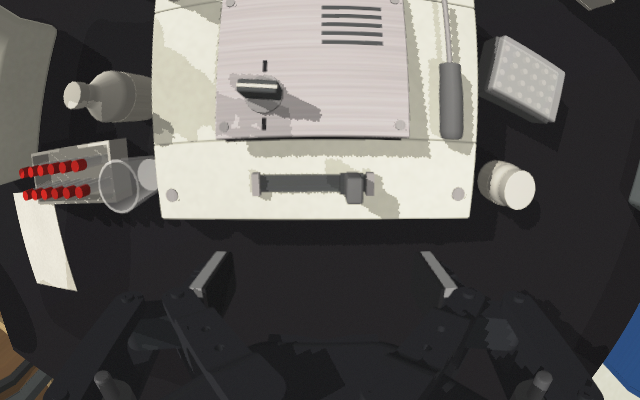

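Run:
```python
from h import *
import pickle; p,st=pickle.load(open("w1.pkl","rb"))
c=cv2.resize(p["image"][50:220,220:400],None,fx=4,fy=3.5,interpolation=cv2.INTER_CUBIC); cv2.imwrite("pics/w1c.png",c)
for n,uv,z in [("grip",(355,181),133),("stopL",(256,183),100),("stopR",(370,184),100)]: print(n,unit(wback(p,st,*uv,z)))
print(unit(st["tool_pos"]))
```

```text
grip [-96.97689482 -40.7663931  133.        ]
stopL [-105.10984301   58.63724301  100.        ]
stopR [-106.51210989  -60.02706506  100.        ]
[-110.08235408  -10.72642068  269.91406848]
```

View pics/w1c.png

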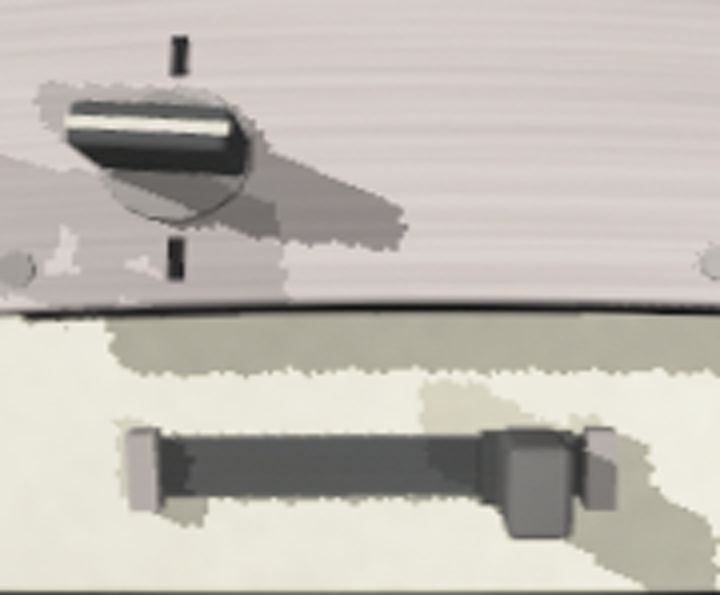

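Run:
```python
from h import *
import pickle; p,st=pickle.load(open("w1.pkl","rb"))
f=lambda x,y:(220+(x+.5)/4-.5,50+(y+.5)/3.5-.5)
for n,uv,z in [("grip",f(539,495),133),("gtl",f(507,457),133),("gbr",f(572,537),133),("stopL",f(145,468),99),("track",f(300,466),92),
 ("wingL",f(68,122),148),("wingR",f(229,129),148),("mf",f(180,55),112),("mn",f(176,259),116)]: print(n,np.round(unit(wback(p,st,*uv,z)),1))
```

```text
grip [-106.5  -40.4  133. ]
gtl [-96.3 -32.8 133. ]
gbr [-118.1  -48.5  133. ]
stopL [-105.7   59.    99. ]
track [-106.9   18.7   92. ]
wingL [ -8.1  62.8 148. ]
wingR [-11.9  27.6 148. ]
mf [ 14.   44.8 112. ]
mn [-43.7  45.5 116. ]
```

Run:
```python
from h import *
o=tool(np.pi/2,flip=1)
gripper_to(50,20)
arm.move_ptp(w(-106,-40.5,170),o)
arm.move_straight(w(-106,-40.5,107),80)
gripper_to(0,20)
def st(): 
    s=arm.state(); return round(s["clock"],1),np.round(unit(s["tool_pos"]),1),np.round(RU.inv().apply(s["ft_force"]),1),round(s["width"],1)
print(st())
arm.move_straight(w(-106,35,107),50); print(st())
y=35
while y<58:
    y+=2; arm.move_straight(w(-106,y,107),30); s=st(); print(s)
    if s[2][1]<-10: break
p=vision.read_camera("wrist"); cv2.imwrite("pics/w2.png",p["image"])
```

```text
(6.6, array([-105.6,  -40.6,  107.7]), array([0.1, 0.1, 3.2]), 15.6)
(8.2, array([-105.8,   34.9,  107.6]), array([-1.8, -0.3,  7.1]), 15.5)
(8.5, array([-105.7,   36.9,  107.6]), array([-1.6, -1.1,  6.6]), 15.7)
(8.8, array([-105.8,   38.9,  107.6]), array([-1.9, -0.6,  7.7]), 15.3)
(9.0, array([-105.8,   40.9,  107.6]), array([-3.3, -1.3,  6.8]), 15.7)
(9.2, array([-105.8,   42.9,  107.6]), array([-2. , -0.8,  6.2]), 16.1)
(9.5, array([-105.7,   44.3,  107.6]), array([-2.9, -4.1,  6.8]), 15.6)
(9.8, array([-105.7,   44.5,  107.7]), array([ -1.6, -12.3,   5.6]), 15.1)
```

View pics/w2.png

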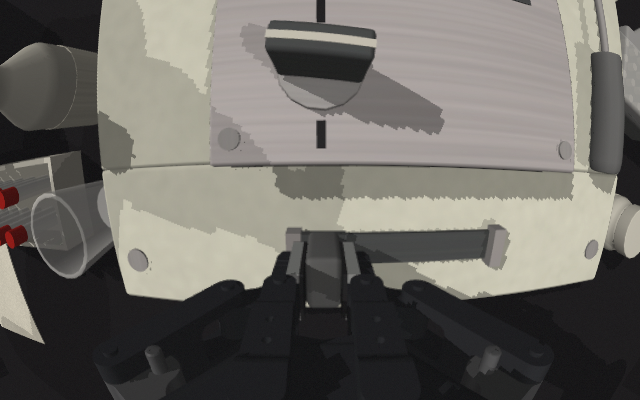

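The wrist view shows the grip held against the left stop at about (322,250). The wing is at (320,45), almost along y. I'll release, lift and measure again.

Run:
```python
from h import *
import pickle
gripper_to(45,20)
arm.move_straight(w(-106,44,215),150)
s=arm.state(); p=vision.read_camera("wrist"); cv2.imwrite("pics/w3.png",p["image"]); pickle.dump((p,s),open("w3.pkl","wb")); print(s["clock"],unit(s["tool_pos"]),s["ft_force"])
```

```text
11.0583 [-106.58239816   44.13204855  213.83667787] [ 0.36673811 -1.04475146 -0.13725321]
```

View pics/w3.png

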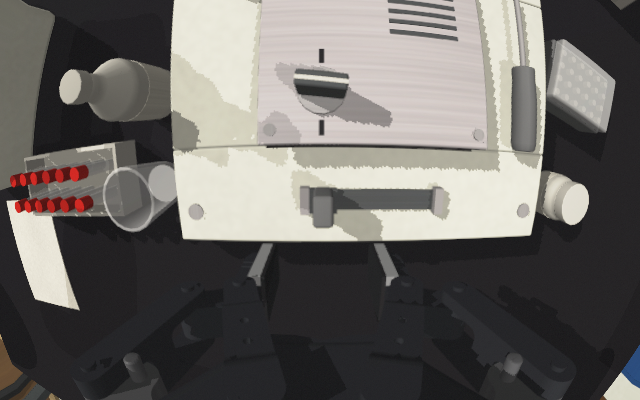

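```bash
cat > ff.py <<'E'
from h import *
import pickle
from scipy.optimize import least_squares
p,s=pickle.load(open("w3.pkl","rb"))
def P(a,x,y,z): # panel coords: x toward hinge, hinge at 0, z from underside
    return R.from_euler('y',a).apply([x,y,z])+[100,0,91]
ob=np.array([[321,55],[321,127.5],[296,76.5],[347,80.5]])
def model(v):
    a,d,y,q,m=v; L=17
    c=np.array([-d,y,44]); e=np.array([np.sin(q),np.cos(q),0])*L
    return [P(a,-d+m,y,8),P(a,-d-m,y,8),P(a,*(c+e)),P(a,*(c-e))]
def res(v): return np.r_[(np.array([wproj(p,s,w(*X)) for X in model(v)])-ob).ravel(),(v[0]-.115)/.02]
o=least_squares(res,[.12,115,45,.1,29]); print(o.x,np.round(o.fun,1))
for a in (.1,.13,.16): print(a,[np.round(wproj(p,s,w(*P(a,-160,y,z))),1) for y in(95,-95) for z in (0,8)])
E
python3 ff.py
python3 - <<'E'
import pickle,cv2
p,s=pickle.load(open("w3.pkl","rb"))
cv2.imwrite("pics/w3c.png",cv2.resize(p["image"][40:170,250:400],None,fx=5,fy=4.5,interpolation=cv2.INTER_CUBIC))
E
```

```text
[1.21959823e-01 1.16382780e+02 4.48993604e+01 8.51707019e-02
 2.94242494e+01] [ 0.4 -0.2  0.4 -0.2 -0.6  0.2 -0.1  0.2  0.3]
0.1 [array([259.9, 147. ]), array([257.9, 146.9]), array([480.7, 151.3]), array([485. , 151.4])]
0.13 [array([258.7, 146.8]), array([256.6, 146.4]), array([483.3, 151.3]), array([487.7, 151.2])]
0.16 [array([257.4, 146.5]), array([255.3, 145.7]), array([485.9, 151.1]), array([490.5, 150.7])]
```

View pics/w3c.png

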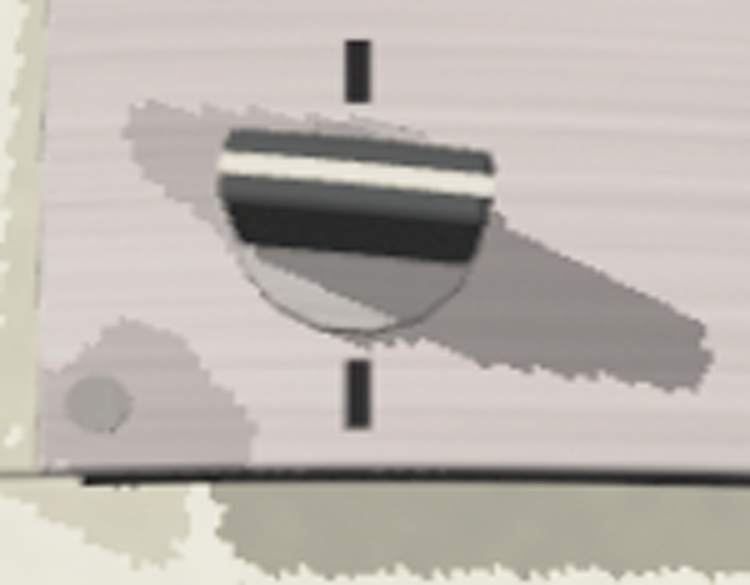

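```bash
cat >> h.py <<'E'
def P(a,x,y,z): return R.from_euler('y',a).apply([x,y,z])+[100,0,91]
def pw(a,x,y,z): return w(*P(a,x,y,z))
def st(): 
    s=arm.state(); return round(s["clock"],1),np.round(unit(s["tool_pos"]),1),np.round(RU.inv().apply(s["ft_force"]),1),np.round(RU.inv().apply(s["torque"]),2),round(s["width"],1)
A=.12;D=116.3;YF=44.9
E
python3 - <<'E'
from h import *
import pickle
arm.move_ptp(pw(A,-D,YF,110),tool(-.1,tilt=A)); print(st())
s=arm.state(); p=vision.read_camera("wrist"); cv2.imwrite("pics/w4.png",p["image"]); pickle.dump((p,s),open("w4.pkl","wb"))
print(wproj(p,s,pw(A,-D,YF,44)),wproj(p,s,s["tool_pos"]))
E
```

```text
(12.4, array([ -2.6,  44.9, 213.7]), array([-0.9, -0.3, -0.3]), array([ 0.03, -0.05,  0.05]), 44.9)
[323.31827899 218.31553458] [322.83390443 258.12793646]
```

View pics/w4.png

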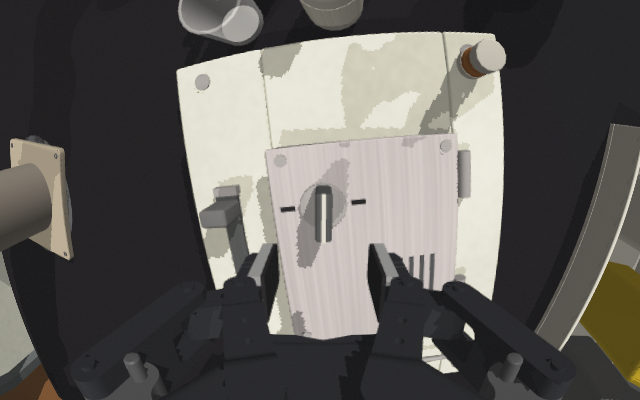

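Run:
```python
from h import *
arm.move_straight(pw(A,-D,YF,20),80); print(st())
gripper_to(0,40); print(st())
for a in np.linspace(-.1,-np.pi/2,7)[1:]:
    arm.move_straight(pw(A,-D,YF,20),100,tool(a,tilt=A)); print(st())
p=vision.read_camera("wrist"); cv2.imwrite("pics/w5.png",p["image"])
```

```text
(13.7, array([-12.5,  44.8, 125.6]), array([0.7, 0.8, 0.6]), array([-0.01, -0.05,  0.03]), 45.1)
(14.1, array([-13.3,  44.9, 124.9]), array([-2.3,  0.3,  2.6]), array([-0.02,  0.42, -0.05]), 11.0)
(14.5, array([-13.4,  44.9, 124.8]), array([-4.3, -0.2,  1.9]), array([-0.01,  0.7 , -0.06]), 11.3)
(14.9, array([-13.5,  44.9, 124.7]), array([-3.7,  0.7,  3.3]), array([-0.09,  0.89,  0.02]), 11.3)
(15.3, array([-13.7,  45. , 124.7]), array([-5.7,  1.5,  3.1]), array([-0.02,  0.92, -0.03]), 10.8)
(15.7, array([-13.8,  45.1, 124.6]), array([-5.7,  0.8,  3.6]), array([ 0.09,  1.05, -0.02]), 10.9)
(16.1, array([-13.9,  45.1, 124.6]), array([-6.6,  0.8,  3.6]), array([ 0.08,  1.06, -0.04]), 11.1)
(16.5, array([-14. ,  45.3, 124.5]), array([-6. ,  0.6,  3.8]), array([ 0.07,  1.14, -0.1 ]), 11.1)
```

View pics/w5.png

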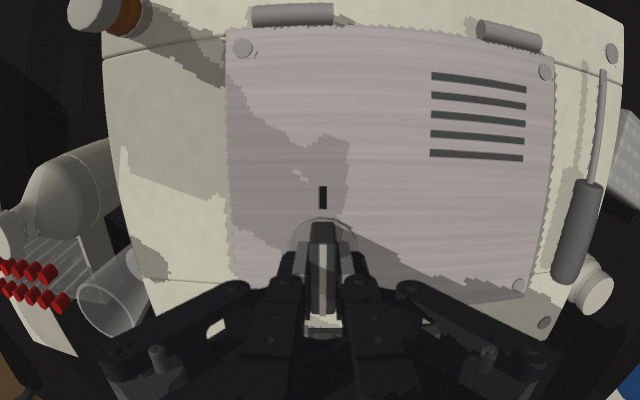

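Run:
```python
from h import *
import pickle
s=arm.state(); m=(RU.inv()*rot(s["tcp_rot"])).as_matrix(); print(m[:,0])
gripper_to(45,20); print(st())
arm.move_straight(pw(A,-D,YF,110),120)
arm.move_ptp(w(-85,45,230),tool(-np.pi/2)); print(st())
s=arm.state(); p=vision.read_camera("wrist"); cv2.imwrite("pics/w6.png",p["image"]); pickle.dump((p,s),open("w6.pkl","wb"))
cv2.imwrite("pics/w6c.png",cv2.resize(p["image"][20:180,240:420],None,fx=4.4,fy=3.7,interpolation=cv2.INTER_CUBIC))
```

```text
[ 3.28294338e-03 -9.99994208e-01 -8.97636612e-04]
(16.9, array([-12.8,  44.9, 124.9]), array([0.3, 0.2, 0.2]), array([ 0.01, -0.05, -0.02]), 45.1)
(18.4, array([-85.8,  45. , 229.6]), array([ 0.4, -0.1, -0.4]), array([-0.02, -0.03,  0.02]), 45.1)
```

View pics/w6.png

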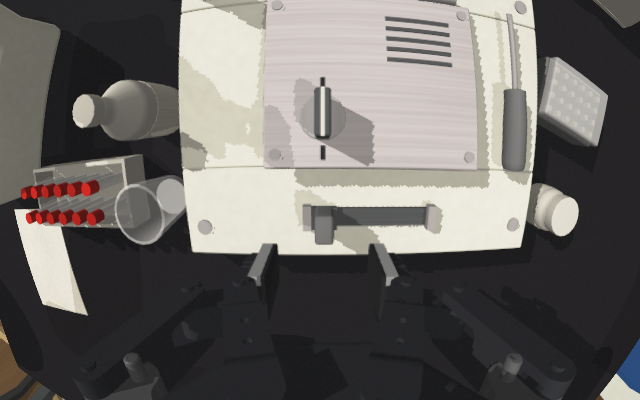

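View pics/w6c.png

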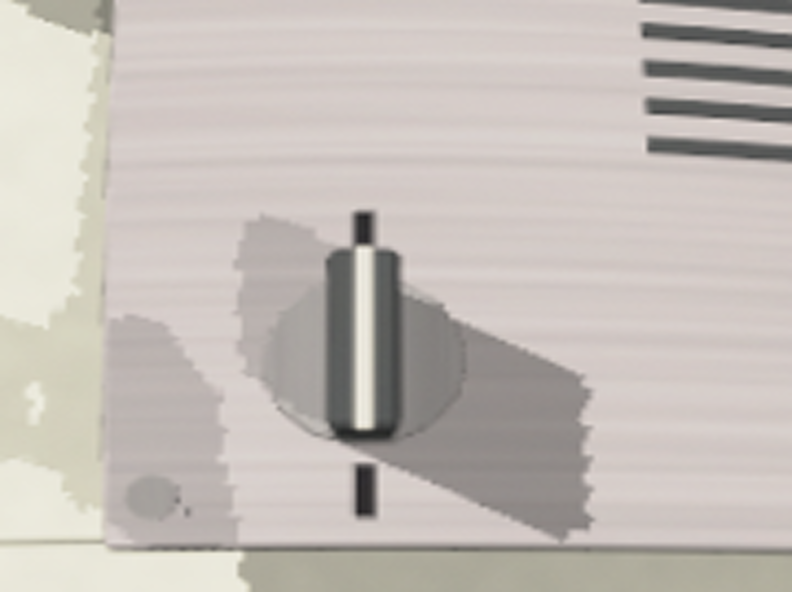

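Both marks are in line with the slot (column about 322), and the lock is still at its stop. Next is the press.

Run:
```python
from h import *
o=tool(-np.pi/2)
gripper_to(0,40)
arm.move_ptp(w(-35,-50,160),o)
arm.move_straight(w(-35,-50,122),80); print(st())
z=122
while z>88:
    z-=2 if z>104 else 1
    arm.move_straight(w(-35,-50,z),40); s=st(); print(z,s[0],s[1],s[2])
    if s[2][2]>20: break
arm.pause(.5); print(st())
p=vision.read_camera("wrist"); cv2.imwrite("pics/w7.png",p["image"])
p=vision.read_camera("scene"); cv2.imwrite("pics/s7.png",cv2.resize(p["image"][155:315,205:415],None,fx=3.7,fy=3.7,interpolation=cv2.INTER_CUBIC))
p=vision.read_camera("top"); cv2.imwrite("pics/t7.png",cv2.resize(p["image"][80:265,180:450],None,fx=2.9,fy=2.9,interpolation=cv2.INTER_CUBIC))
```

```text
(20.1, array([-35.2, -49.8, 121.7]), array([1. , 0.3, 0.2]), array([ 0.  ,  0.  , -0.04]), 0.1)
120 20.4 [-34.8 -50.1 120.3] [-0.1 -0.8  0.5]
118 20.6 [-35.1 -50.  117.9] [0.1 0.3 0.1]
116 20.9 [-35. -50. 116.] [-0.4 -0.7 -0.5]
114 21.1 [-35.  -50.  113.9] [0.2 0.1 0.1]
112 21.4 [-35.  -50.  111.9] [-0.1 -0.2  0.8]
110 21.6 [-35.  -50.  109.9] [ 0.4 -1.3  0.7]
108 21.9 [-35.  -50.1 107.9] [ 0.6 -0.7  1.5]
106 22.1 [-35.  -50.1 105.9] [-1.6 -1.1  1.5]
104 22.4 [-35. -50. 104.] [-0.1 -0.6  3.1]
103 22.6 [-35.1 -50.1 103. ] [-1.4 -1.9  3.7]
102 22.9 [-35.1 -50.1 102. ] [-1.4 -1.7  3.6]
101 23.1 [-35.1 -50.1 101. ] [-1.7 -0.8  5. ]
100 23.4 [-35.2 -50.  100. ] [-2.9 -1.8  5.4]
99 23.6 [-35.2 -50.   99. ] [-2.5 -1.3  6. ]
98 23.9 [-35.1 -50.1  99. ] [-6.9  0.2 13. ]
97 24.1 [-35.1 -50.1  98.9] [-10.4   0.9  20.4]
(24.6, array([-35.1, -50.1,  98.9]), array([-11.3,  -0.1,  18.8]), array([0.09, 1.79, 0.02]), -0.1)
```

View pics/w7.png

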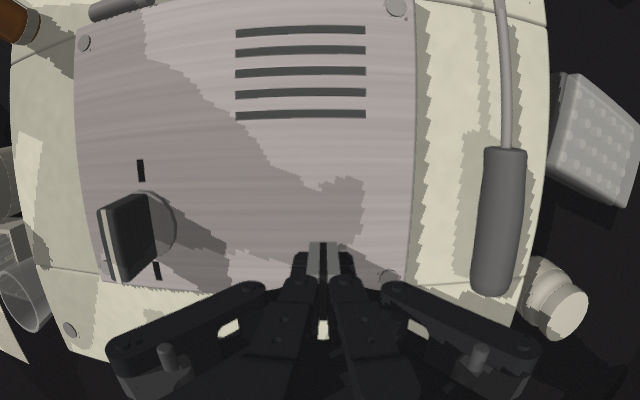

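View pics/s7.png

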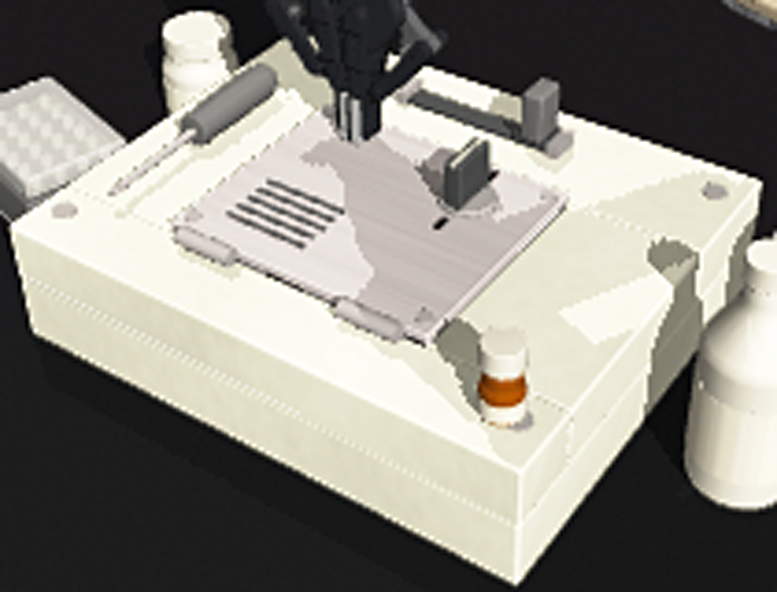

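View pics/t7.png

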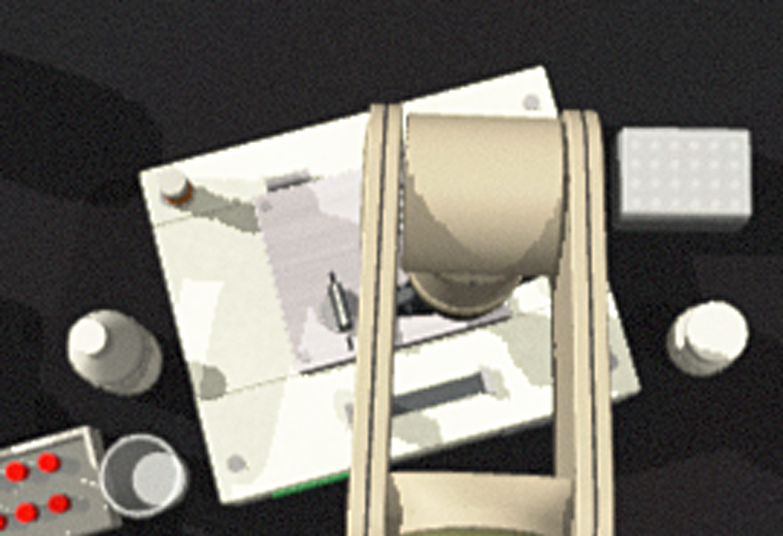

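The panel stopped hard at z = 98.9 mm (99 expected when shut) with about 19 N down. The lock and fastener still look right and nothing else has moved, so I'm handing in.

Run:
```python
from h import *
print(st()); arm.hand_in()
try: print(st())
except Exception as e: print(e)
```

```text
(24.8, array([-35.1, -50.1,  98.9]), array([-10.1,   0.5,  19. ]), array([ 0.11,  1.85, -0.04]), 0.0)
the job is handed in; nothing more can be done
the job is handed in; nothing more can be done
```

I did the three steps in the order asked and handed the job in at about 24.8 s, with the gripper still holding the panel shut.

- **Lock:** I gripped it and slid it left about 85 mm. It then stopped moving and the force rose to 12 N, and later pictures show it against the left stop.
- **Fastener:** I turned it clockwise from about 0.1 rad until the slot lined up with both marks. After release, the wrist picture showed it aligned, and the jaws had stood within about 3 mrad of the target.
- **Panel:** I pressed it with the shut fingers at the press point until it met the hard stop at z = 98.9 mm (99 mm expected when shut). It was held with about 19 N down. There was also about 10 N sideways force at the fingertips, which caused no visible movement.
- **Other things:** In the last pictures the vial, flask, beaker, jar, tip box and screwdriver were in place. The tube rack was only partly in view at the end, and the part that showed looked undisturbed.

No check failed. The two fixed cameras disagreed by about 3 mm on where the unit stood, so I confirmed positions with the wrist camera before gripping.

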